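# Shut the light-curing unit over a model and start it

## Task

Start the small light-curing unit on the model that lies in its open drawer: with the fingertips push the drawer gently fully home, then swing the amber hood down without slamming it until it is fully shut, then press the large round start key right down and let it go. Grasp and lift nothing, do not touch the model, which must stay upright in the drawer, do not press the small square key, and leave the other things on the bench where they are.

Things in the scene. Friction and masses are not known exactly. Their poses are not given: they have to be found in the camera images.
- curing_unit: light-curing unit, fixed: white and grey box 145 mm deep, 166 wide, deck 145 mm above the bench. Origin on the bench under it; x axis from front to back, y to the left looking along x, z up; yaw -1.23 to -0.72: its front looks left and a little to the robot. y -31 to 86 mm: chamber with drawer and hood; y -78 to -31 mm: console on the robot's side, flat deck with two keys and a black display
- model_drawer (a joint): how far the drawer stands out of the unit's front, m: 0 = fully home, 0.06 = outer stop. It slides along the unit's x (home is +x), stays where it is left; about 2 N moves it slowly. Front panel 104 mm wide, 94 to 140 mm above the bench, its face level with the box's front when home; side walls up to 157 mm above the bench
- drawer_push (a point): middle of the outer face of the grey finger ledge on the drawer's front panel (60 mm wide, 8 high, standing 10 mm out of the panel), 129 mm above the bench; axes as the unit's. Push here or on the panel along the unit's +x; with the drawer home it lies 83 mm in front of the unit's origin
- drawer_floor (a point): middle of the drawer's aluminium floor, on its upper face, 114 mm above the bench; axes as the unit's. The trough is 103 mm long in x and 92 mm wide in y
- hood (a joint): opening angle of the amber see-through hood, rad: 0 = shut, its rim on the deck, 1.3 = fully back. Stiff hinge: it stays where it is left; 1 to 3 N at the front edge swings it. While the drawer stands out, the hood's front edge meets the drawer's side walls and cannot shut
- hood_hinge (a point): middle of the hood's hinge line, 145 mm above the bench, 60 mm behind the unit's origin in its x and 27.5 mm to its left; the hinge runs along the unit's y. The point turns with the hood; at angle 0 its axes are the unit's
- hood_push (a point): point on the outer face of the hood's flat top, midway across; hood shut: 90 mm in front of the hinge, 50 mm above it. Hood 120 mm deep, 116 wide, 50 high; the front 14 mm slope, a lip stands 11 mm out at the front's foot. The point turns with the hood, z = outward normal of the top; with the hood open the top faces up and to the unit's back: push there from behind and above, round the hinge
- start_key (a joint): travel of the start key, m: 0 = up, 0.004 = fully down; a spring returns it; 4 N presses it fully down
- start_key_top (a point): middle of the top face of the start key: the large round grey key (20 mm wide) at the front end of the console, its top 154 mm above the bench when up
- lamp_key (a joint): travel of the other key, the small square grey one (9 mm wide, top 151 mm above the bench) at the back end of the console, m: 0 = up, 0.003 = fully down; not to be pressed
- lamp_key_top (a point): middle of the top face of the small square key
- bench_lamp: bench lamp, fixed, always in the same place, between the arm's start and the unit: post 20 mm thick at x 0.235, y 0.228, 0.65 m high, a knuckle 32 mm thick on its top at z 0.665, from there a level arm to a head 0.36 m long over x 0.46, y 0.46. Fold the arm to turn past it; fingers leaning 0.2 to 0.5 rad outward keep the elbow clear of the knuckle. Origin under the bench edge
- stone_model: the work: a jaw model with pink arch on a grey stone base, 56x69x36 mm, loose on the drawer's floor; origin under its middle, z up
- tan_cast: tan plaster jaw cast, 54x69x28 mm; a bystander, loose; origin under its middle
- silicone_mould: light blue silicone impression, 56x69x18 mm; a bystander, loose; origin under its middle
- spectacles: folded spectacles, 40x136x12 mm; a bystander, loose; origin under its middle
- powder_jar: powder jar with a cream screw cap, 36 mm wide, 43 mm high; a bystander, loose; origin under its middle
- dropper_bottle: small white dropper bottle, 26 mm wide, 56 mm high; a bystander, loose; origin under its middle

How it is judged:
On the way, in this order (a step that is already met when the one before it is completed fails the run):
1. the drawer with the model is pushed fully home (value of joint model_drawer below 0.003 m and value of joint hood above 0.3 rad), for 0.2 s.
2. the hood is fully shut over it (value of joint hood below 0.03 rad and value of joint model_drawer below 0.003 m), for 0.2 s.
3. the start key is pressed right down (all of step 2 and value of joint start_key above 0.003 m), for 0.1 s.
At the end, for the whole second after the job is handed in: drawer within 3 mm of home, hood within 0.03 rad of shut, start key up again after it was pressed at least 3 mm, the model upright (within 0.12 rad), at rest on the drawer's floor and within 26 mm along and 18 mm across of its middle (all of step 2 and value of joint start_key below 0.0012 m and x of stone_model in the frame of drawer_floor between -0.026 and 0.026 m and y of stone_model in the frame of drawer_floor between -0.018 and 0.018 m and z of stone_model in the frame of drawer_floor below 0.006 m and angle between stone_model's own z axis and vertical below 0.12 rad and linear speed of stone_model below 0.01 m/s); the robot touches nothing.
It fails at once if the model is touched by the robot, lifted or tipped (contact force between any of the fingers, the arm and stone_model above 0.3 N or z of stone_model in the frame of drawer_floor above 0.012 m or angle between stone_model's own z axis and vertical above 0.35 rad).
It fails at once if the drawer (over 0.4 m/s) or the hood (over 2.5 rad/s) is slammed (velocity of joint model_drawer below -0.4 m/s or velocity of joint hood below -2.5 rad/s).
It fails at once if the start key is pressed before drawer and hood are shut (value of joint start_key above 0.002 m and (value of joint model_drawer above 0.006 m or value of joint hood above 0.06 rad)).
It fails at once if the small square key is pressed (value of joint lamp_key above 0.0015 m).
It fails at once if a bystander is moved more than 20 mm (distance of any of tan_cast, silicone_mould, spectacles, powder_jar, dropper_bottle from where it was at the start of the episode above 0.02 m).
It also fails if it takes over 58 s, if anything falls off the work surface, if the arm or the gripper's body presses on something with over 40 N, if the wrist force passes 120 N, or if a joint passes its speed limit or range.

## Robot

A 6-joint arm with a two-finger parallel gripper is mounted at the origin on a cart in front of the work surface, level with it; the furniture and walls round the work are solid. World frame = base frame: x ahead of the robot, y to its left, z up, the work surface at z = 0. Lengths are in m, angles in rad, forces in N, time in s.
With the tool pointing down it reaches from about 0.25 to 0.775 m from the base axis. Payload 4 kg.
Tool frame: the origin (TCP) lies at the centre of the arm's flange, where the gripper is bolted on; the fingertips stand 199 mm ahead of it and the grasp point (between the pads) lies 180 mm ahead of it (robot.tcp_to_tips is the z of the fingertips in the tool frame, in m); z points along the fingers, y is the line along which they close (so a half turn about z gives the same grasp; the last joint's range is limited). The gripper opens to 94 mm and grips with 3 to 60 N. Pads are 16 mm wide; open, the fingers measure 119 mm over their backs; the gripper's body (75 mm by 177 mm) begins 78 mm behind the grasp point.
Start: joints at [1.126, 0.087, 1.371, -0, 1.684, -0.103], TCP at [0.184, 0.518, 0.405] pointing down, gripper open.
Joint ranges: [-3.1, 3.1], [-0.76, 2.03], [0.27, 2.55], [-1.08, 4.22], [0.17, 2.65], [-2.57, 2.57]. Speed limits (rad/s): [2.79, 2.79, 3.14, 3.14, 3.14, 3.14].

## Interface

Orientations are given as [roll, pitch, yaw] about the fixed x, y, z axes, in that order (R = Rz(yaw) Ry(pitch) Rx(roll)).
In Python, from bench import robot gives the robot as it stands.
- The arm moves only by the tool play_rows, never from a script. Its arguments are lists of equal length, an entry for each row: "translation": the shift along the tool's x, y, z scaled (see below), a list of three; "twist": the turn, a rotation vector about the tool's x, y, z scaled (see below), a list of three; "gripper": the opening, from -1 (shut) to 1 (fully open). A call has 1 to 8 rows; each row shifts and turns the commanded pose from where the row before left it, along the tool's axes as they then stand; what a row does not reach is not made up. The controller multiplies each number of a shift by 0.04 m and each number of a turn by 0.1 rad. A row lasts 1/10 s, in which the tool goes at most 50 mm and 8.59 degrees, less where a joint would pass 70% of its speed; a pose out of reach is approached as far as the arm can. A call with a number of a shift or a turn outside -1 to 1 is refused whole. A call with a gripper value outside its range is refused whole. The fingers move at their own pace and stop on an object; the grip force is fixed at half the most. Time passes only in rows, so rows that do not move let the fingers close. It gives the time, the measured TCP pose, the force, the opening and the grip force at its end, in the units of the state.
- robot.get_obs(): the state, without advancing time (a new reading comes with each control period).
- robot.snapshot(name): name is "scene" or "top" or "wrist"; returns the picture (480x640x3 uint8, red, green, blue); there is no depth.
- robot.camera_model(name): a dict with "camera_matrix" (3x3 intrinsics, pixels), "rvec" (rotation vector, rad) and "tvec" (3), from world to camera coordinates, as OpenCV has them. Camera axes: x right, y down, z forward; pixel columns grow to the right and rows downward; lengths in m; the calibration is good to about 2 mm. A picture is of the moment at which its call begins: read the wrist's pose just before it. camera_model takes no time and is no camera call; for the wrist camera it gives the pose at the moment of the call.
- robot.close_job(): hands the job in; it is judged then, once.
Trained networks look in the newest picture that a camera, given by its name, has taken for a name from the list of things; names that differ only in an ending like _2 or _b are one class to them, and where a whole thing is asked for, a point or a joint stands for the part that bears it (a point fixed in the world has none). Each returns a list of dicts, best first, with "score" (0 to 1); they miss things now and then, are a little off and sometimes report something else, mostly with a low value. They report only what shows in the picture. A call takes as long as a camera call.
- robot.recognise(name, camera): "centre" ([x, y, z] in m, in world coordinates, good to about 4 mm: the middle of the surface that is visible of it).
- robot.spot_point(name, camera): "centre" ([x, y, z] in m, in world coordinates, good to about 4 mm: a listed point, or the origin of a listed thing).
The state is a dict: "time": time; "joint_positions": joint angles; "qvel": joint speeds; "joint_torque": joint torques, N m; "tool_pos": TCP position; "ee_rot": TCP orientation; "wrist_force": force on the tool from outside, world axes, zero at the start; "wrist_torque": the same for the moment, N m; "width": finger opening in m; "finger_force": force on a finger pad.
Only numpy, scipy, OpenCV 4.12 (cv2) and the standard library are available. Lean on these libraries where they do the work, as an engineer would, in place of code of your own. Each camera call takes 0.05 s, during which the arm holds its last target. There are 200 camera calls.

## Working session

There is one attempt and no reset: what is moved stays moved. The work goes in short steps, Python scripts to look and compute and a tool call to move; the robot and the scene stay as the last step left them, time stands still between calls to the robot, and variables do not carry over. Pictures are saved under pics/ and viewed, at most 10 in all, crops included, and the job is handed in when it is done.

Besides the shell and the picture viewer there is one more tool, called after "Request:" as name(argument=value, ...) on one line, values as JSON. play_rows: Moves the arm, as the interface text tells. Its arguments: {"type":"object","properties":{"translation":{"type":"array","items":{"type":"array","items":{"type":"number","minimum":-1,"maximum":1}}},"twist":{"type":"array","items":{"type":"array","items":{"type":"number","minimum":-1,"maximum":1}}},"gripper":{"type":"array","items":{"type":"number"}}},"required":["translation","twist","gripper"]}

```bash
mkdir -p pics
python3 - <<'E'
from bench import robot
import cv2,numpy as np
o=robot.get_obs();print({k:np.round(v,3).tolist() for k,v in o.items()})
for c in("scene","top"):
    im=robot.snapshot(c);cv2.imwrite(f"pics/{c}0.png",im[:,:,::-1])
    for n in("curing_unit","drawer_push","drawer_floor","hood_hinge","hood_push","start_key_top","lamp_key_top","stone_model","tan_cast","silicone_mould","spectacles","powder_jar","dropper_bottle"):
        r=robot.spot_point(n,c);print(c,n,[(np.round(d["centre"],3).tolist(),round(d["score"],2)) for d in r[:2]])
E
```

```text
{'time': 0.0, 'joint_positions': [1.126, 0.088, 1.372, -0.0, 1.684, -0.103], 'qvel': [0.0, -0.001, 0.002, -0.001, -0.002, -0.002], 'joint_torque': [0.0, -34.017, -30.243, 0.072, 0.033, -0.0], 'tool_pos': [0.184, 0.518, 0.404], 'ee_rot': [-3.139, -0.0, 2.8], 'wrist_force': [-1.097, -1.017, 0.441], 'wrist_torque': [-0.04, -0.016, 0.002], 'finger_force': 0.0, 'width': 0.094}
scene curing_unit [([0.662, 0.034, -0.005], 0.93)]
scene drawer_push [([0.634, 0.16, 0.129], 0.61)]
scene drawer_floor [([0.666, 0.09, 0.113], 0.66)]
scene hood_hinge []
scene hood_push [([0.71, -0.008, 0.249], 0.8)]
scene start_key_top [([0.594, 0.048, 0.153], 0.56)]
scene lamp_key_top [([0.632, -0.028, 0.148], 0.42)]
scene stone_model [([0.66, 0.093, 0.11], 0.69)]
scene tan_cast [([0.7, 0.312, -0.003], 0.92)]
scene silicone_mould [([0.593, 0.367, 0.003], 0.54)]
scene spectacles [([0.507, 0.421, -0.004], 0.46), ([0.662, 0.089, 0.113], 0.41)]
scene powder_jar [([0.467, 0.201, -0.001], 0.61), ([0.502, 0.423, -0.004], 0.59)]
scene dropper_bottle [([0.481, -0.076, 0.005], 0.53), ([0.66, 0.091, 0.115], 0.2)]
top curing_unit [([0.659, 0.035, -0.001], 0.94)]
top drawer_push [([0.632, 0.159, 0.129], 0.68)]
top drawer_floor [([0.665, 0.09, 0.116], 0.62)]
top hood_hinge []
top hood_push [([0.707, -0.003, 0.247], 0.59), ([0.47, 0.2, -0.0], 0.33)]
top start_key_top [([0.596, 0.05, 0.151], 0.55)]
top lamp_key_top [([0.657, 0.09, 0.115], 0.74), ([0.71, -0.004, 0.25], 0.42)]
top stone_model [([0.661, 0.091, 0.116], 0.72)]
top tan_cast [([0.693, 0.314, -0.001], 0.59), ([0.71, -0.005, 0.247], 0.17)]
top silicone_mould [([0.592, 0.368, -0.001], 0.87)]
top spectacles [([0.508, 0.419, -0.002], 0.83)]
top powder_jar [([0.467, 0.202, -0.001], 0.72)]
top dropper_bottle [([0.478, -0.08, 0.001], 0.5)]
```

View pics/scene0.png

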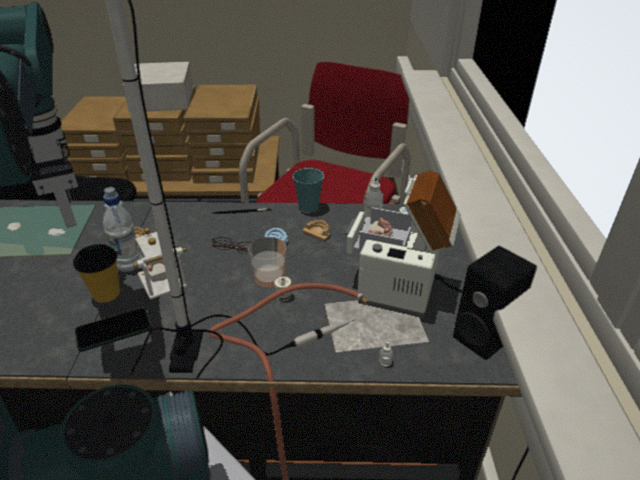

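View pics/top0.png

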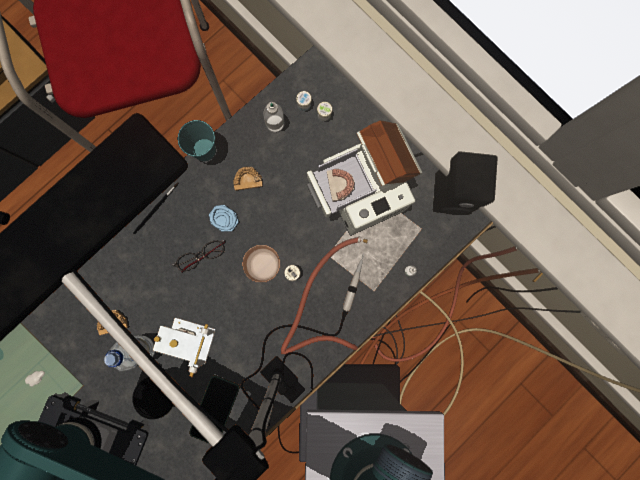

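```bash
cat > h.py <<'E'
import numpy as np,cv2
from scipy.spatial.transform import Rotation as R
O=np.array([.6605,.0345]);PSI=-1.135
def u2w(p):
    c,s=np.cos(PSI),np.sin(PSI);return np.array([O[0]+c*p[0]-s*p[1],O[1]+s*p[0]+c*p[1],p[2]])
def ray(m,uv):
    Rm=cv2.Rodrigues(np.array(m["rvec"],float))[0];t=np.array(m["tvec"],float).ravel()
    d=Rm.T@np.linalg.inv(m["camera_matrix"])@[uv[0],uv[1],1];return -Rm.T@t,d/np.linalg.norm(d)
E
python3 - <<'E'
from h import *
from bench import robot
from scipy.optimize import least_squares
print([a for a in dir(robot) if a[0]!='_'])
pts=[((.0,0),(.6605,.0345)),((None,.0275),(.633,.1595)),((None,.0275),(.6655,.09)),((None,.0275),(.7085,-.005)),((None,-.0545),(.595,.049))]
def f(v):
    c,s=np.cos(v[2]),np.sin(v[2]);r=[]
    for u,w in pts:
        d=np.array(w)-v[:2];x=c*d[0]+s*d[1];y=-s*d[0]+c*d[1]
        if u[0] is not None:r.append(x-u[0])
        r.append(y-u[1])
    return r
s=least_squares(f,[.66,.03,-1.1]);print(s.x,s.fun)
for c in("scene","top"):
    m=robot.camera_model(c);print(c,ray(m,(320,240)))
a=cv2.imread("pics/scene0.png")[140:300,330:540];b=cv2.imread("pics/top0.png")[60:230,290:510]
a=cv2.resize(a,(400,305));b=cv2.resize(b,(400,309))
im=np.zeros((320,800,3),np.uint8);im[:305,:400]=a;im[:309,400:]=b;cv2.imwrite("pics/crop.png",im)
E
```

```text
['IKError', 'camera_model', 'close_job', 'get_obs', 'recognise', 'snapshot', 'spot_point', 'tcp_to_tips']
[ 0.66057621  0.03453492 -1.14108515] [-5.81010595e-14 -8.38277385e-05 -5.07664317e-04  8.33608539e-05
 -4.03720212e-04  9.11851414e-04]
scene (array([-0.10002017, -0.46723119,  0.79589531]), array([ 0.57683749,  0.56095152, -0.59379449]))
top (array([0.41749942, 0.16647016, 1.23009881]), array([ 0.10565678, -0.02780368, -0.99401388]))
```

View pics/crop.png

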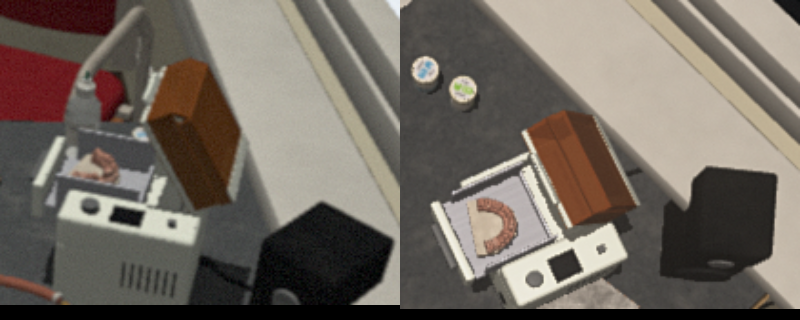

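Request:
play_rows(translation=[[0,0,-1],[0,0,-1],[0,0,0]], twist=[[0,0,0],[0,0,0],[0,0,0]], gripper=[-1,-1,-1])

```text
time: 1.7
tool_pos: [0.1842, 0.518, 0.4918]
ee_rot: [3.129, 0.001, 2.8]
wrist_force: [0.6, 0.0, 1.1]
width: 0.0734
finger_force: 0.0
```

```bash
sed -i 's/^O=.*/O=np.array([.6606,.0345]);PSI=-1.140/' h.py
cat >> h.py <<'E'
def w2u(p):
    c,s=np.cos(PSI),np.sin(PSI);d=np.array(p[:2])-O;return np.array([c*d[0]+s*d[1],-s*d[0]+c*d[1],p[2]])
E
python3 - <<'E'
from h import *
from bench import robot
m=robot.camera_model("top")
for uv in((356,60),(449.5,170)):
    o,d=ray(m,uv)
    for z in(0,.1,.2):
        p=o+d*(z-o[2])/d[2];print(uv,z,p.round(3),w2u(p).round(3))
o=robot.get_obs();print(o["joint_positions"],o["tool_pos"],o["ee_rot"],o["time"])
E
```

```text
(356, 60) 0 [1.001 0.05  0.   ] [0.129 0.316 0.   ]
(356, 60) 0.1 [0.954 0.059 0.1  ] [0.1   0.277 0.1  ]
(356, 60) 0.2 [0.906 0.069 0.2  ] [0.072 0.238 0.2  ]
(449.5, 170) 0 [ 0.726 -0.181  0.   ] [ 0.223 -0.031  0.   ]
(449.5, 170) 0.1 [ 0.701 -0.153  0.1  ] [ 0.187 -0.042  0.1  ]
(449.5, 170) 0.2 [ 0.676 -0.125  0.2  ] [ 0.151 -0.053  0.2  ]
[ 1.12593132e+00  8.23687130e-02  1.20497072e+00  9.01485702e-05
  1.84194366e+00 -1.03114477e-01] [0.1842153  0.51796395 0.49175488] [3.12933956e+00 1.18092242e-03 2.79985957e+00] 1.7
```

Request:
play_rows(translation=[[0,0,0],[0,0,0],[0,0,0],[0,0,0]], twist=[[1,0,0],[1,0,0],[1,0,0],[0,0,0]], gripper=[-1,-1,-1,-1])

```text
time: 2.1
tool_pos: [0.1848, 0.519, 0.4828]
ee_rot: [-2.838, -0.0, 2.8]
wrist_force: [0.4, 0.4, -0.5]
width: 0.0416
finger_force: 0.0
```

Run:
```python
from bench import robot
o=robot.get_obs();print(o["joint_positions"],o["tool_pos"],o["ee_rot"],o["time"])
```

```text
[ 1.13368008  0.18984096  1.11575241 -0.0334169   2.13759101 -0.10899775] [0.18476216 0.51903354 0.48282294] [-2.83847459e+00 -2.29922196e-04  2.79977908e+00] 2.1
```

Request:
play_rows(translation=[[0,0,0],[0,0,0],[0,0,0],[0,-0.9,0],[0,-0.9,-0.1],[0,-0.95,-0.2],[0,-0.95,-0.3],[0,-0.95,-0.3]], twist=[[-1,0,0],[-1,0,0],[-1,0,0],[-1,0,0],[-1,0,0],[-1,0,0],[0,0,0],[0,0,0]], gripper=[-1,-1,-1,-1,-1,-1,-1,-1])

```text
time: 2.9
tool_pos: [0.1195, 0.3365, 0.4855]
ee_rot: [2.839, 0.0, 2.8]
wrist_force: [0.4, -0.2, -0.1]
width: 0.0002
finger_force: 0.0
```

```bash
cat > fk.py <<'E'
from h import *
from scipy.optimize import least_squares
D=[([1.126,.088,1.372,0,1.684,-.103],[.184,.518,.404],[-3.139,0,2.8]),
([1.12593,.08237,1.20497,0,1.84194,-.103114],[.1842153,.517964,.491755],[3.12934,.00118,2.79986]),
([1.13368,.18984,1.115752,-.033417,2.137591,-.108998],[.184762,.519034,.482823],[-2.838475,-.00023,2.79978])]
Z=lambda a:R.from_euler('z',a).as_matrix()
Y=lambda a:R.from_euler('y',a).as_matrix()
def fk(q,v,full=False):
    a1,c,d1,L2,a3,L3,d6=v
    A=Z(q[0]);p0=A@[a1,c,d1];A=A@Y(q[1]);p1=p0+A@[0,0,L2];A=A@Y(q[2]);p2=p1+A@[a3,0,L3];A=A@Z(q[3])@Y(q[4]);p3=p2+A@[0,0,d6];A=A@Z(q[5])
    return (p0,p1,p2,p3,A) if full else (p3,A)
def fit(D):
    f=lambda v:np.concatenate([fk(q,v)[0]-p for q,p,_ in D]+[1e-3*(np.array(v)-[0,.05,.3,.35,0,.4,.08])])
    return least_squares(f,[0,.05,.3,.35,0,.4,.08])
E
python3 - <<'E'
from fk import *
from bench import robot
o=robot.get_obs();D.append((o["joint_positions"],o["tool_pos"],o["ee_rot"]))
print(D[-1])
s=fit(D);print(s.x.round(4),s.fun.round(4))
for q,p,e in D:
    print((R.from_matrix(fk(q,s.x)[1]).as_euler('xyz')).round(3),np.round(e,3))
E
```

```text
(array([ 1.047445  , -0.45587843,  1.68170882,  0.05362469,  1.61732679,
       -0.17106672]), array([0.11947189, 0.33652115, 0.48545635]), array([2.83859530e+00, 3.58615755e-04, 2.79980296e+00]))
[0.0017 0.0567 0.1536 0.4489 0.1013 0.4978 0.1512] [ 0.0001 -0.0001 -0.     -0.     -0.      0.     -0.      0.      0.0001
 -0.      0.     -0.0001  0.      0.     -0.0001  0.0001  0.0001  0.0001
  0.0001]
[ 3.141e+00 -2.000e-03 -1.913e+00] [-3.139  0.     2.8  ]
[-3.14   0.012 -1.913] [3.129e+00 1.000e-03 2.800e+00]
[ 3.141 -0.303 -1.913] [-2.838 -0.     2.8  ]
[-3.141  0.303 -1.912] [2.839 0.    2.8  ]
```

```bash
cat >> fk.py <<'E'
V=np.array([0.0017,0.0567,0.1536,0.4489,0.1013,0.4978,0.1512])
C=Z(-np.pi/2) if abs(R.from_matrix(fk(D[0][0],V)[1]@Z(-np.pi/2)).as_euler('xyz')[2]-2.8)<.1 else Z(np.pi/2)
def tcp(q):
    p,A=fk(q,V);T=np.eye(4);T[:3,:3]=A@C;T[:3,3]=p;return T
def pose(p,e):
    T=np.eye(4);T[:3,:3]=R.from_euler('xyz',e).as_matrix();T[:3,3]=p;return T
def ik(T,q0):
    def f(q):
        X=tcp(q);return np.concatenate([(X[:3,3]-T[:3,3])*10,R.from_matrix(T[:3,:3].T@X[:3,:3]).as_rotvec()])
    s=least_squares(f,q0);return s.x,np.abs(s.fun).max()
def step(T,t,w):
    X=np.eye(4);X[:3,:3]=R.from_rotvec(np.array(w)*.1).as_matrix();X[:3,3]=np.array(t)*.04;return T@X
P=np.array([.235,.228])
def clear(q):
    p0,p1,p2,p3,_=fk(q,V,True);T=tcp(q);best=9
    pts=[T@[sx*.0375,sy*.0885,z,1] for sx in(-1,1) for sy in(-1,1) for z in(0,.05,.1)]+[T@[0,0,.199,1]]
    pts=[x[:3] for x in pts]
    A=Z(q[0])@Y(q[1]+q[2]);pe=p2-A@[0,0,V[5]]
    d=min(np.hypot(*(x[:2]-P)) for x in pts if x[2]<.69) if any(x[2]<.69 for x in pts) else 9
    dl=min(np.hypot(*((pe+(p2-pe)*k)[:2]-P)) for k in np.linspace(0,1,12))
    return round(d-.01,3),round(dl-.01,3)
def show(T0,rows,q0):
    """rows: list of (n,t,w)"""
    T=T0.copy();q=q0;mc=[9,9];k=0
    for n,t,w in rows:
        for _ in range(n):
            T=step(T,t,w);qn,e=ik(T,q);mc=[min(a,b) for a,b in zip(mc,clear(qn))];k+=1
            if e>1e-3:print("ik",k,e)
            if np.abs(qn-q).max()>.19:print("fast",k,(qn-q).round(2))
            q=qn
    print("end",T[:3,3].round(4),"tip",(T@[0,0,.199,1])[:3].round(4),"q",q.round(3),"clear",mc)
    return T,q
def plan(T0,T1,n):
    d=np.linalg.inv(T0)@T1;w=R.from_matrix(d[:3,:3]).as_rotvec()/n
    M=sum(R.from_rotvec(w*k).as_matrix() for k in range(n))
    t=np.linalg.solve(M,d[:3,3])/.04;w=w/.1
    t,w=t.round(2),w.round(2);print("rows",n,"t",t.tolist(),"w",w.tolist());return (n,t,w)
def now():
    from bench import robot
    o=robot.get_obs();return pose(o["tool_pos"],o["ee_rot"]),np.array(o["joint_positions"]),o
E
python3 - <<'E'
from fk import *
from bench import robot
T,q,o=now()
print(np.abs(tcp(q)-T).max())
c,_=ray(robot.camera_model("wrist"),(320,240));print("wristcam in tool",(np.linalg.inv(T)@[*c,1]).round(3))
for q2,q3,lean in((-.7,1.95,0),(-.7,1.95,.2),(-.7,2.1,.2),(-.73,2.1,.1)):
    qa=np.array([1.05,q2,q3,0,np.pi-q2-q3-lean,-.17]);fa=fk(qa,V,True);print(qa,[x.round(3) for x in fa[1:4]],(tcp(qa)@[0,0,.199,1])[:3].round(3))
    for dq6 in(0,.8,1.5,-1.5):
        print(dq6,min(clear(qa+[-k,0,0,0,0,dq6])[0] for k in np.linspace(0,.9,20)),min(clear(qa+[-k,0,0,0,0,dq6])[1] for k in np.linspace(0,.9,20)))
E
```

```text
0.00010647399050123241
wristcam in tool [0.08 0.   0.02 1.  ]
[ 1.05       -0.7         1.95        0.          1.89159265 -0.17      ] [array([-0.192, -0.221,  0.497]), array([0.059, 0.216, 0.558]), array([0.059, 0.216, 0.407])] [0.059 0.216 0.208]
0 0.001 0.093
0.8 0.006 0.093
1.5 0.04 0.093
-1.5 0.031 0.093
[ 1.05       -0.7         1.95        0.          1.69159265 -0.17      ] [array([-0.192, -0.221,  0.497]), array([0.059, 0.216, 0.558]), array([0.074, 0.242, 0.41 ])] [0.093 0.277 0.215]
0 0.003 0.093
0.8 0.002 0.093
1.5 -0.003 0.093
-1.5 -0.005 0.093
[ 1.05       -0.7         2.1         0.          1.54159265 -0.17      ] [array([-0.192, -0.221,  0.497]), array([0.06 , 0.219, 0.482]), array([0.075, 0.245, 0.334])] [0.095 0.28  0.139]
0 0.006 0.09
0.8 -0.002 0.09
1.5 -0.004 0.09
-1.5 -0.007 0.09
[ 1.05       -0.73        2.1         0.          1.67159265 -0.17      ] [array([-0.197, -0.23 ,  0.488]), array([0.055, 0.211, 0.488]), array([0.063, 0.224, 0.338])] [0.073 0.241 0.14 ]
0 -0.008 0.1
0.8 -0.007 0.1
1.5 0.025 0.1
-1.5 0.015 0.1
```

```bash
cat >> fk.py <<'E'
def down(u,lean=0.,flip=False):
    """tip at unit coords u, tool y along unit +y, fingers leaning so tip points toward unit +x by lean"""
    c,s=np.cos(PSI),np.sin(PSI);X=np.array([c,s,0]);Yv=np.array([-s,c,0]);z=np.array([0,0,-1])*np.cos(lean)+X*np.sin(lean)
    x=np.cross(Yv,z);T=np.eye(4);T[:3,:3]=np.c_[x,Yv,z];T[:3,3]=u2w(u)-z*.199;return T
E
python3 - <<'E'
from fk import *
T,q,o=now()
qA=np.array([1.0,-.4,.8,0,np.pi-1.3-.4,-.17])
TA=tcp(qA);print(TA[:3,3],(TA@[0,0,.199,1])[:3])
mid=pose([T[0,3],T[1,3],.75],R.from_matrix(T[:3,:3]).as_euler('xyz'))
r1=plan(T,mid,7);r2=plan(step(mid,[0,0,0],[0,0,0]),TA,11)
T1,q1=show(T,[r1],q);T1,q1=show(T1,[r2],q1)
C1=down([-.17,.0275,.22]);qc,e=ik(C1,[.2,.3,1.4,0,1.5,-.3]);print("C",C1[:3,3],qc,e)
qB=qA.copy();qB[0]=.2;qB[5]=-.3
r3=plan(T1,tcp(qB),9);T2,q2=show(T1,[r3],q1)
r4=plan(T2,C1,16);show(T2,[r4],q2)
for u,l in(([.10,.0275,.27],0),([.06,.0275,.26],.3),([-.03,.0275,.195],0),([-.03,.0275,.195],.3),([-.041,-.053,.15],0)):
    print(u,l,*ik(down(u,l),qc))
E
```

```text
[0.09262457 0.24919548 0.94567454] [0.1962265  0.41054592 0.89244228]
rows 7 t [-0.0, 0.28, -0.9] w [0.0, -0.0, -0.0]
rows 11 t [-0.07, 0.16, -0.48] w [-0.88, -0.23, 0.01]
end [0.1193 0.3362 0.7494] tip [0.1392 0.3921 0.5594] q [ 1.047 -0.231  0.962  0.063  2.112 -0.142] clear [np.float64(0.098), np.float64(0.136)]
end [0.0948 0.2509 0.9458] tip [0.1982 0.4121 0.8916] q [ 0.991 -0.394  0.795  0.009  1.447 -0.173] clear [np.float64(0.09), np.float64(0.136)]
C [0.61459636 0.20045154 0.419     ] [ 2.27451672e-01  3.04062931e-01  1.08902839e+00 -6.29346883e-16
  1.74850133e+00 -2.03344655e-01] 2.1183055309847987e-12
rows 9 t [-0.57, -0.11, 0.09] w [0.19, -0.83, 0.1]
end [0.2435 0.1078 0.9444] tip [0.4314 0.1466 0.8917] q [ 0.2   -0.403  0.807  0.003  1.435 -0.302] clear [8.99, np.float64(0.19)]
rows 16 t [0.05, -0.06, 1.09] w [0.79, 0.21, 0.04]
end [0.6135 0.1984 0.4166] tip [0.6127 0.1977 0.2176] q [ 0.225  0.302  1.096 -0.003  1.748 -0.202] clear [np.float64(0.202), np.float64(0.103)]
[0.1, 0.0275, 0.27] 0 [-1.39510193e-01  5.18998792e-01  6.99255470e-01 -6.06254464e-18
  1.92333839e+00 -5.70306520e-01] 3.3306690738754696e-15
[0.06, 0.0275, 0.26] 0.3 [ 0.04304756  0.36745168  0.95922116 -0.27927331  1.69359048 -0.43911394] 1.099120794378905e-13
[-0.03, 0.0275, 0.195] 0 [ 2.45482657e-02  3.77825978e-01  1.04270692e+00 -1.54810557e-17
  1.72105975e+00 -4.06248061e-01] 1.63202784619898e-13
[-0.03, 0.0275, 0.195] 0.3 [ 0.17247846  0.32176439  1.14667041 -0.28982826  1.59332041 -0.27654549] 4.440892098500626e-15
[-0.041, -0.053, 0.15] 0 [-1.18964611e-02  2.09757792e-01  1.34331291e+00 -1.22718398e-17
  1.58852196e+00 -4.42692788e-01] 3.915756607852927e-12
```

All reachable; pass over the lamp high up.

Request:
play_rows(translation=[[0,0.28,-0.9],[0,0.28,-0.9],[0,0.28,-0.9],[0,0.28,-0.9],[0,0.28,-0.9],[0,0.28,-0.9],[0,0.28,-0.9]], twist=[[0,0,0],[0,0,0],[0,0,0],[0,0,0],[0,0,0],[0,0,0],[0,0,0]], gripper=[-1,-1,-1,-1,-1,-1,-1])

```text
time: 3.6
tool_pos: [0.1201, 0.3382, 0.7513]
ee_rot: [2.838, 0.0, 2.8]
wrist_force: [0.4, -0.7, -0.0]
width: 0.0007
finger_force: 0.0
```

Request:
play_rows(translation=[[-0.07,0.16,-0.48],[-0.07,0.16,-0.48],[-0.07,0.16,-0.48],[-0.07,0.16,-0.48],[-0.07,0.16,-0.48],[-0.07,0.16,-0.48]], twist=[[-0.88,-0.23,0.01],[-0.88,-0.23,0.01],[-0.88,-0.23,0.01],[-0.88,-0.23,0.01],[-0.88,-0.23,0.01],[-0.88,-0.23,0.01]], gripper=[-1,-1,-1,-1,-1,-1])

```text
time: 4.2
tool_pos: [0.1216, 0.3123, 0.869]
ee_rot: [2.302, 0.113, 2.721]
wrist_force: [-0.2, 0.1, -0.5]
width: 0.0003
finger_force: 0.0
```

Request:
play_rows(translation=[[-0.07,0.16,-0.48],[-0.07,0.16,-0.48],[-0.07,0.16,-0.48],[-0.07,0.16,-0.48],[-0.07,0.16,-0.48],[0,0,0]], twist=[[-0.88,-0.23,0.01],[-0.88,-0.23,0.01],[-0.88,-0.23,0.01],[-0.88,-0.23,0.01],[-0.88,-0.23,0.01],[0,0,0]], gripper=[-1,-1,-1,-1,-1,-1])

```text
time: 4.8
tool_pos: [0.0932, 0.2492, 0.9496]
ee_rot: [1.842, 0.164, 2.617]
wrist_force: [-1.2, -0.7, 0.7]
width: 0.0007
finger_force: 0.0
```

Request:
play_rows(translation=[[-0.57,-0.11,0.09],[-0.57,-0.11,0.09],[-0.57,-0.11,0.09],[-0.57,-0.11,0.09],[-0.57,-0.11,0.09],[-0.57,-0.11,0.09],[-0.57,-0.11,0.09],[-0.57,-0.11,0.09]], twist=[[0.19,-0.83,0.1],[0.19,-0.83,0.1],[0.19,-0.83,0.1],[0.19,-0.83,0.1],[0.19,-0.83,0.1],[0.19,-0.83,0.1],[0.19,-0.83,0.1],[0.19,-0.83,0.1]], gripper=[-1,-1,-1,-1,-1,-1,-1,-1])

```text
time: 5.6
tool_pos: [0.2363, 0.1316, 0.9428]
ee_rot: [1.862, 0.278, 1.941]
wrist_force: [-0.2, 0.5, -1.1]
width: 0.0007
finger_force: 0.0
```

Request:
play_rows(translation=[[-0.57,-0.11,0.09],[0,0,0]], twist=[[0.19,-0.83,0.1],[0,0,0]], gripper=[-1,-1])

```text
time: 5.8
tool_pos: [0.2478, 0.11, 0.9436]
ee_rot: [1.858, 0.291, 1.853]
wrist_force: [0.6, 0.1, 0.6]
width: 0.0008
finger_force: 0.0
```

Run:
```python
from fk import *
T,q,o=now();print(q,o["wrist_force"])
C1=down([-.17,.0275,.24]);r=plan(T,C1,18);show(T,[r],q)
```

```text
[ 0.22033676 -0.39424868  0.80669858 -0.02248419  1.43307097 -0.2936783 ] [0.62066445 0.08561759 0.55594006]
rows 18 t [0.04, -0.03, 0.94] w [0.69, 0.19, 0.03]
end [0.6176 0.2004 0.4389] tip [0.6193 0.2002 0.2399] q [ 0.227  0.308  1.045 -0.003  1.781 -0.209] clear [np.float64(0.215), np.float64(0.103)]
```

Request:
play_rows(translation=[[0.04,-0.03,0.94],[0.04,-0.03,0.94],[0.04,-0.03,0.94],[0.04,-0.03,0.94],[0.04,-0.03,0.94],[0.04,-0.03,0.94],[0.04,-0.03,0.94],[0.04,-0.03,0.94]], twist=[[0.69,0.19,0.03],[0.69,0.19,0.03],[0.69,0.19,0.03],[0.69,0.19,0.03],[0.69,0.19,0.03],[0.69,0.19,0.03],[0.69,0.19,0.03],[0.69,0.19,0.03]], gripper=[-1,-1,-1,-1,-1,-1,-1,-1])

```text
time: 6.6
tool_pos: [0.491, 0.1706, 0.7845]
ee_rot: [2.439, 0.188, 1.977]
wrist_force: [-0.5, -0.4, -0.0]
width: 0.001
finger_force: 0.0
```

Request:
play_rows(translation=[[0.04,-0.03,0.94],[0.04,-0.03,0.94],[0.04,-0.03,0.94],[0.04,-0.03,0.94],[0.04,-0.03,0.94],[0.04,-0.03,0.94]], twist=[[0.69,0.19,0.03],[0.69,0.19,0.03],[0.69,0.19,0.03],[0.69,0.19,0.03],[0.69,0.19,0.03],[0.69,0.19,0.03]], gripper=[-1,-1,-1,-1,-1,-1])

```text
time: 7.2
tool_pos: [0.5959, 0.1974, 0.5878]
ee_rot: [2.859, 0.08, 2.015]
wrist_force: [-0.3, 0.0, -0.7]
width: 0.0006
finger_force: 0.0
```

Run:
```python
from fk import *
T,q,o=now();print(q,o["wrist_force"],(T@[0,0,.199,1])[:3])
C1=down([-.165,.0275,.24]);r=plan(T,C1,6);show(T,[r],q)
```

```text
[ 0.23358203  0.2054574   0.88704778 -0.01690704  1.75576329 -0.22748821] [-0.32633212  0.02920753 -0.74499025] [0.65266585 0.20747942 0.39737261]
rows 6 t [-0.01, -0.03, 0.63] w [0.47, 0.13, 0.04]
end [0.616  0.1966 0.4383] tip [0.6162 0.1968 0.2393] q [ 2.210e-01  3.040e-01  1.051e+00  1.000e-03  1.785e+00 -2.100e-01] clear [np.float64(0.266), np.float64(0.102)]
```

Request:
play_rows(translation=[[-0.01,-0.03,0.63],[-0.01,-0.03,0.63],[-0.01,-0.03,0.63],[-0.01,-0.03,0.63],[-0.01,-0.03,0.63],[-0.01,-0.03,0.63],[0,0,0]], twist=[[0.47,0.13,0.04],[0.47,0.13,0.04],[0.47,0.13,0.04],[0.47,0.13,0.04],[0.47,0.13,0.04],[0.47,0.13,0.04],[0,0,0]], gripper=[-1,-1,-1,-1,-1,-1,-1])

```text
time: 7.9
tool_pos: [0.6165, 0.1947, 0.4351]
ee_rot: [-3.137, -0.001, 2.0]
wrist_force: [0.7, -0.5, -0.6]
width: 0.0005
finger_force: 0.0
```

Run:
```python
from fk import *
from bench import robot
T,q,o=now();print(q,o["time"],o["wrist_force"],(T@[0,0,.199,1])[:3],w2u((T@[0,0,.199,1])[:3]))
P1=down([-.16,.0275,.118]);r=plan(T,P1,4);T1,q1=show(T,[r],q)
P2=down([-.09,.0275,.118]);plan(P1,P2,7)
im=robot.snapshot("wrist");cv2.imwrite("pics/w1.png",im[:,:,::-1])
for n in("drawer_push","start_key_top","hood_push","curing_unit","stone_model"):
    r=robot.spot_point(n,"wrist");print(n,[(d["centre"].round(4) if hasattr(d["centre"],"round") else np.round(d["centre"],4),w2u(d["centre"]).round(4),round(d["score"],2)) for d in r[:1]])
```

```text
[ 2.18299185e-01  3.05196039e-01  1.05561313e+00 -1.94165509e-04
  1.78539767e+00 -2.10471407e-01] 7.9 [ 0.72866157 -0.54060939 -0.56225805] [0.61560422 0.19446992 0.23611358] [-0.16414402  0.02591789  0.23611358]
rows 4 t [-0.03, 0.01, 0.74] w [-0.01, -0.0, -0.01]
end [0.6196 0.1909 0.3167] tip [0.6194 0.191  0.1177] q [ 2.110e-01  3.360e-01  1.251e+00  1.000e-03  1.555e+00 -2.220e-01] clear [np.float64(0.278), np.float64(0.106)]
rows 7 t [-0.25, -0.0, 0.0] w [0.0, 0.0, -0.0]
drawer_push []
start_key_top []
hood_push []
curing_unit [(array([0.6584, 0.0324, 0.0028]), array([ 0.001 , -0.0029,  0.0028]), 0.96)]
stone_model [(array([0.6648, 0.0952, 0.1157]), array([-0.0534,  0.0292,  0.1157]), 0.62)]
```

View pics/w1.png

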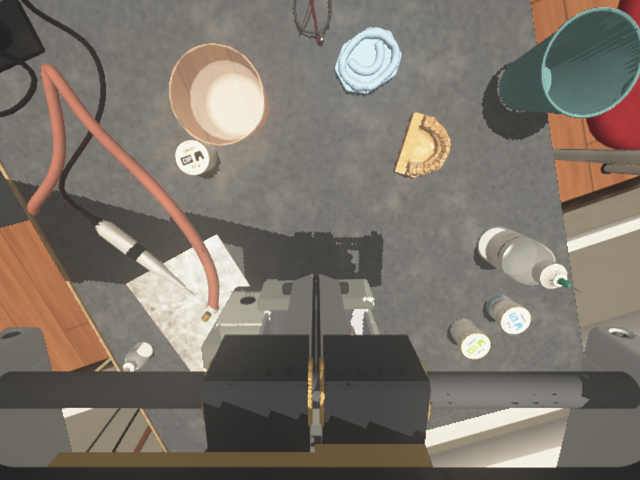

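Request:
play_rows(translation=[[-0.03,0,0.74],[-0.03,0,0.74],[-0.03,0,0.74],[-0.03,0,0.74],[-0.2,0.05,0],[-0.2,0,0]], twist=[[0,0,0],[0,0,0],[0,0,0],[0,0,0],[0,0,0],[0,0,0]], gripper=[-1,-1,-1,-1,-1,-1])

```text
time: 8.8
tool_pos: [0.628, 0.1767, 0.3241]
ee_rot: [3.134, 0.002, 2.0]
wrist_force: [0.1, -1.1, 0.8]
width: 0.0005
finger_force: 0.0
```

Request:
play_rows(translation=[[-0.15,0,0],[-0.15,0,0],[-0.15,0,0],[-0.15,0,0],[-0.15,0,0],[-0.15,0,0]], twist=[[0,0,0],[0,0,0],[0,0,0],[0,0,0],[0,0,0],[0,0,0]], gripper=[-1,-1,-1,-1,-1,-1])

```text
time: 9.4
tool_pos: [0.6427, 0.1439, 0.3233]
ee_rot: [3.135, 0.002, 2.0]
wrist_force: [0.2, 1.9, 1.8]
width: 0.0006
finger_force: 0.9
```

Run:
```python
from fk import *
T,q,o=now();print(o["time"],o["wrist_force"],w2u((T@[0,0,.199,1])[:3]))
```

```text
9.4 [0.20508642 1.90743065 1.82668605] [-0.10662983  0.03076979  0.12428606]
```

Request:
play_rows(translation=[[-0.15,0,0],[-0.12,0,0],[-0.1,0,0],[-0.06,0,0],[0,0,0]], twist=[[0,0,0],[0,0,0],[0,0,0],[0,0,0],[0,0,0]], gripper=[-1,-1,-1,-1,-1])

```text
time: 9.9
tool_pos: [0.6493, 0.1295, 0.323]
ee_rot: [3.135, -0.002, 2.001]
wrist_force: [-1.3, 5.0, 2.5]
width: 0.0005
finger_force: 2.5
```

Request:
play_rows(translation=[[-0.05,0,0],[0,0,0]], twist=[[0,0,0],[0,0,0]], gripper=[-1,-1])

```text
time: 10.1
tool_pos: [0.6497, 0.1289, 0.323]
ee_rot: [3.136, -0.005, 2.002]
wrist_force: [-3.2, 8.4, 1.7]
width: 0.0003
finger_force: 4.2
```

Run:
```python
from fk import *
T,q,o=now();print(o["time"],o["wrist_force"],w2u((T@[0,0,.199,1])[:3]))
```

```text
10.1 [-3.17994084  8.35917645  1.73607721] [-0.09126403  0.03066469  0.12396989]
```

Request:
play_rows(translation=[[0.5,0,0],[0.4,0,-0.5],[0,0,-1],[0,0,-1],[0,0,-1],[0,0,-1],[0,0,-0.8],[0,0,0]], twist=[[0,0,0],[0,0,0],[0,0,0],[0,0,0],[0,0,0],[0,0,0],[0,0,0],[0,0,0]], gripper=[-1,-1,-1,-1,-1,-1,-1,-1])

```text
time: 10.9
tool_pos: [0.6328, 0.1593, 0.5417]
ee_rot: [3.125, 0.006, 1.999]
wrist_force: [0.6, 0.9, -1.0]
width: 0.0004
finger_force: 0.0
```

Run:
```python
from fk import *
from bench import robot
T,q,o=now();print(o["time"],o["wrist_force"],w2u((T@[0,0,.199,1])[:3]))
for c in("scene","top"):
    im=robot.snapshot(c);cv2.imwrite(f"pics/{c}2.png",im[:,:,::-1])
    for n in("drawer_push","drawer_floor","hood_push","start_key_top"):
        print(c,n,[(w2u(d["centre"]).round(4),round(d["score"],2)) for d in robot.spot_point(n,c)[:1]])
B1=down([.11,.0275,.325]);r=plan(T,B1,8);T1,q1=show(T,[r],q)
B2=down([.09,.0275,.255]);r=plan(T1,B2,4);show(T1,[r],q1)
ip=lambda th:np.array([.06-.09*np.cos(th)+.05*np.sin(th)+.008,.145+.09*np.sin(th)+.05*np.cos(th)])
ths=np.linspace(1.2,0,21)
print([ip(t).round(4).tolist() for t in ths[[0,3,20]]])
for a,b in zip(ths,ths[1:]):
    d=ip(b)-ip(a);print(round(b,2),(-d/.04).round(2),end=' ')
a=cv2.imread("pics/scene2.png")[100:280,320:540];cv2.imwrite("pics/s2.png",cv2.resize(a,(660,540)))
```

```text
10.9 [ 0.57424286  0.89986097 -1.03447696] [-0.12380587  0.03022705  0.34271748]
scene drawer_push [(array([0.0586, 0.0257, 0.2476]), 0.7)]
scene drawer_floor [(array([-0.003 ,  0.028 ,  0.1106]), 0.83)]
scene hood_push [(array([0.0588, 0.0268, 0.2493]), 0.88)]
scene start_key_top [(array([-0.0398, -0.0553,  0.1509]), 0.64)]
top drawer_push []
top drawer_floor []
top hood_push [(array([0.0512, 0.0258, 0.2486]), 0.63)]
top start_key_top []
rows 8 t [-0.73, 0.0, 0.06] w [0.02, 0.01, -0.0]
end [ 0.7301 -0.0531  0.5231] tip [ 0.7301 -0.0527  0.3241] q [-1.510e-01  5.650e-01  5.230e-01  2.000e-03  2.054e+00 -5.780e-01] clear [np.float64(0.319), np.float64(0.133)]
rows 4 t [0.12, 0.01, 0.43] w [0.0, -0.0, -0.01]
end [ 0.7235 -0.0349  0.4543] tip [ 0.7235 -0.0345  0.2553] q [-0.127  0.501  0.754  0.002  1.887 -0.559] clear [np.float64(0.464), np.float64(0.194)]
[[0.082, 0.247], [0.0635, 0.2479], [-0.022, 0.195]]
1.14 [ 0.15 -0.02] 1.08 [ 0.15 -0.01] 1.02 [0.15 0.  ] 0.96 [0.15 0.01] 0.9 [0.15 0.02] 0.84 [0.15 0.03] 0.78 [0.15 0.04] 0.72 [0.15 0.05] 0.66 [0.14 0.06] 0.6 [0.14 0.06] 0.54 [0.14 0.07] 0.48 [0.13 0.08] 0.42 [0.13 0.09] 0.36 [0.12 0.1 ] 0.3 [0.11 0.1 ] 0.24 [0.11 0.11] 0.18 [0.1  0.12] 0.12 [0.09 0.12] 0.06 [0.09 0.13] 0.0 [0.08 0.13]
```

View pics/s2.png

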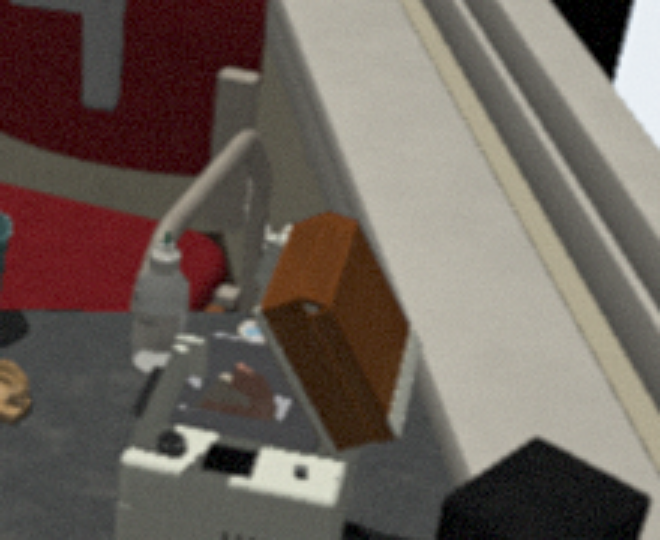

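Request:
play_rows(translation=[[-0.73,0,0.06],[-0.73,0,0.06],[-0.73,0,0.06],[-0.73,0,0.06],[-0.73,0,0.06],[-0.73,0,0.06],[-0.73,0,0.06],[-0.73,0,0.06]], twist=[[0.02,0.01,0],[0.02,0.01,0],[0.02,0.01,0],[0.02,0.01,0],[0.02,0.01,0],[0.02,0.01,0],[0.02,0.01,0],[0.02,0.01,0]], gripper=[-1,-1,-1,-1,-1,-1,-1,-1])

```text
time: 12.2
tool_pos: [0.7317, -0.0543, 0.515]
ee_rot: [-3.132, -0.007, 2.0]
wrist_force: [-0.9, 0.7, 0.0]
width: 0.0005
finger_force: 0.0
```

Request:
play_rows(translation=[[0.12,0,0.43],[0.12,0,0.43],[0.12,0,0.43],[0.12,0,0.43],[0,0,0]], twist=[[0,0,0],[0,0,0],[0,0,0],[0,0,0],[0,0,0]], gripper=[-1,-1,-1,-1,-1])

```text
time: 12.7
tool_pos: [0.7225, -0.0351, 0.4428]
ee_rot: [-3.126, -0.01, 2.001]
wrist_force: [-0.3, -0.4, -0.1]
width: 0.0005
finger_force: 0.0
```

Run:
```python
from fk import *
T,q,o=now();print(o["time"],o["wrist_force"],w2u((T@[0,0,.199,1])[:3]))
```

```text
12.7 [-0.25659987 -0.36521081 -0.11705   ] [0.08706218 0.02410341 0.24381812]
```

Request:
play_rows(translation=[[0.15,0,-0.1],[0.15,0,0],[0.15,0,0],[0.15,0,0],[0.15,0,0.01],[0.15,0,0.02],[0.15,0,0.03],[0.15,0,0.04]], twist=[[0,0,0],[0,0,0],[0,0,0],[0,0,0],[0,0,0],[0,0,0],[0,0,0],[0,0,0]], gripper=[-1,-1,-1,-1,-1,-1,-1,-1])

```text
time: 13.5
tool_pos: [0.7022, 0.0084, 0.4475]
ee_rot: [-3.133, -0.006, 2.0]
wrist_force: [0.6, -1.6, 1.7]
width: 0.0005
finger_force: 1.2
```

Run:
```python
from fk import *
T,q,o=now();print(o["time"],o["wrist_force"],w2u((T@[0,0,.199,1])[:3]))
```

```text
13.5 [ 0.55791574 -1.61698472  1.73751159] [0.0399066  0.02516503 0.24847724]
```

Request:
play_rows(translation=[[0.15,0,0.06],[0.14,0,0.07],[0.14,0,0.07],[0.14,0,0.08],[0.13,0,0.09],[0.13,0,0.1],[0.12,0,0.11],[0.11,0,0.11]], twist=[[0,0,0],[0,0,0],[0,0,0],[0,0,0],[0,0,0],[0,0,0],[0,0,0],[0,0,0]], gripper=[-1,-1,-1,-1,-1,-1,-1,-1])

```text
time: 14.3
tool_pos: [0.6844, 0.0473, 0.419]
ee_rot: [-3.132, -0.007, 2.0]
wrist_force: [-0.8, 1.6, 2.8]
width: 0.0006
finger_force: 1.3
```

Run:
```python
from fk import *
T,q,o=now();print(o["time"],o["wrist_force"],w2u((T@[0,0,.199,1])[:3]))
```

```text
14.3 [-0.76492099  1.64177941  2.82894774] [-0.00311444  0.02505437  0.2200048 ]
```

Request:
play_rows(translation=[[0.11,0,0.11],[0.1,0,0.12],[0.09,0,0.12],[0.09,0,0.13],[0.08,0,0.12],[0,0,0]], twist=[[0,0,0],[0,0,0],[0,0,0],[0,0,0],[0,0,0],[0,0,0]], gripper=[-1,-1,-1,-1,-1,-1])

```text
time: 14.9
tool_pos: [0.6764, 0.064, 0.3948]
ee_rot: [-3.131, -0.006, 2.0]
wrist_force: [0.3, -0.5, -0.1]
width: 0.0007
finger_force: 0.0
```

Request:
play_rows(translation=[[0,0,0.06],[0,0,0.03],[0,0,0]], twist=[[0,0,0],[0,0,0],[0,0,0]], gripper=[-1,-1,-1])

```text
time: 15.2
tool_pos: [0.6761, 0.0636, 0.3944]
ee_rot: [-3.134, -0.005, 2.0]
wrist_force: [-3.4, -0.0, 6.9]
width: 0.0003
finger_force: 3.6
```

Run:
```python
from fk import *
T,q,o=now();print(o["time"],o["wrist_force"],w2u((T@[0,0,.199,1])[:3]))
```

```text
15.2 [-3.39546039 -0.01310164  6.89674229] [-0.02108841  0.02470285  0.19542218]
```

Request:
play_rows(translation=[[0,0,-0.5],[0,0,-0.8],[0.15,-0.5,0],[0.15,-0.7,0],[0.15,-0.75,0],[0,0,0]], twist=[[0,0,0],[0,0,0],[0,0,0],[0,0,0],[0,0,0],[0,0,0]], gripper=[-1,-1,-1,-1,-1,-1])

```text
time: 15.8
tool_pos: [0.5963, 0.0468, 0.4448]
ee_rot: [-3.13, -0.006, 1.999]
wrist_force: [-0.1, -0.9, -0.2]
width: 0.0004
finger_force: 0.0
```

Run:
```python
from fk import *
from bench import robot
T,q,o=now();print(o["time"],o["wrist_force"],w2u((T@[0,0,.199,1])[:3]))
for c in("scene","top"):
    im=robot.snapshot(c);cv2.imwrite(f"pics/{c}3.png",im[:,:,::-1])
    for n in("hood_push","start_key_top","lamp_key_top"):
        print(c,n,[(w2u(d["centre"]).round(4),round(d["score"],2)) for d in robot.spot_point(n,c)[:1]])
a=cv2.imread("pics/scene3.png")[100:280,320:540];cv2.imwrite("pics/s3.png",cv2.resize(a,(660,540)))
```

```text
15.8 [-0.05253871 -0.86636763 -0.21005444] [-0.03923456 -0.05566407  0.24585289]
scene hood_push [(array([-0.0273,  0.028 ,  0.196 ]), 0.77)]
scene start_key_top [(array([-0.0428, -0.0543,  0.1534]), 0.63)]
scene lamp_key_top [(array([ 0.0425, -0.0526,  0.1495]), 0.44)]
top hood_push [(array([-0.0293,  0.0241,  0.1959]), 0.84)]
top start_key_top []
top lamp_key_top []
```

View pics/s3.png

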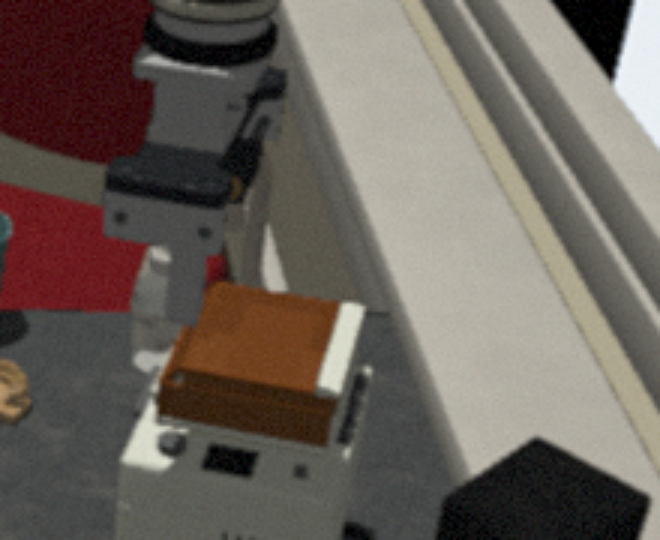

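Request:
play_rows(translation=[[0.03,0.03,0.7],[0,0,0.7],[0,0,0.5],[0,0,0.2],[0,0,0.1],[0,0,0.1],[0,0,0]], twist=[[0,0,0],[0,0,0],[0,0,0],[0,0,0],[0,0,0],[0,0,0],[0,0,0]], gripper=[-1,-1,-1,-1,-1,-1,-1])

```text
time: 16.9
tool_pos: [0.5985, 0.0494, 0.3539]
ee_rot: [-3.134, -0.006, 2.0]
wrist_force: [-1.2, -0.1, 0.3]
width: 0.0004
finger_force: 0.0
```

Run:
```python
from fk import *
T,q,o=now();print(o["time"],o["wrist_force"],w2u((T@[0,0,.199,1])[:3]))
```

```text
16.9 [-1.18172767 -0.05709691  0.31530593] [-0.04061323 -0.05177473  0.15492492]
```

Request:
play_rows(translation=[[0,-0.05,0],[0,0,0.05],[0,0,0.05],[0,0,0.04],[0,0,0]], twist=[[0,0,0],[0,0,0],[0,0,0],[0,0,0],[0,0,0]], gripper=[-1,-1,-1,-1,-1])

```text
time: 17.4
tool_pos: [0.5963, 0.0485, 0.3494]
ee_rot: [-3.134, -0.005, 2.0]
wrist_force: [-1.1, -0.4, 6.9]
width: 0.0003
finger_force: 3.1
```

Run:
```python
from fk import *
T,q,o=now();print(o["time"],o["wrist_force"],w2u((T@[0,0,.199,1])[:3]))
```

```text
17.4 [-1.08261846 -0.43990959  6.87338647] [-0.04056753 -0.05399834  0.15042729]
```

Request:
play_rows(translation=[[0,0,0.06],[0,0,0],[0,0,0]], twist=[[0,0,0],[0,0,0],[0,0,0]], gripper=[-1,-1,-1])

```text
time: 17.7
tool_pos: [0.5961, 0.0486, 0.3493]
ee_rot: [-3.136, -0.004, 2.0]
wrist_force: [-3.8, -0.3, 12.5]
width: 0.0003
finger_force: 6.2
```

Request:
play_rows(translation=[[0,0,-0.2],[0,0,-0.5],[0,0,-1],[0,0,-1],[0,0,-1],[0,0,0],[0,0,0]], twist=[[0,0,0],[0,0,0],[0,0,0],[0,0,0],[0,0,0],[0,0,0],[0,0,0]], gripper=[-1,-1,-1,-1,-1,-1,-1])

```text
time: 18.4
tool_pos: [0.5979, 0.0484, 0.494]
ee_rot: [-3.134, -0.005, 2.0]
wrist_force: [-0.0, 0.6, -0.1]
width: 0.0005
finger_force: 0.0
```

Run:
```python
from fk import *
from bench import robot
T,q,o=now();print(o["time"],o["wrist_force"],w2u((T@[0,0,.199,1])[:3]))
im=robot.snapshot("scene")
for n in("hood_push","start_key_top","drawer_push"):
    print(n,[(w2u(d["centre"]).round(4),round(d["score"],2)) for d in robot.spot_point(n,"scene")[:1]])
```

```text
18.4 [-0.00889844  0.59109522 -0.14273301] [-0.03990146 -0.05263952  0.29496343]
hood_push [(array([-0.2313, -0.1063,  0.0015]), 0.67)]
start_key_top [(array([-0.042 , -0.056 ,  0.1528]), 0.61)]
drawer_push [(array([-0.0846,  0.0286,  0.1223]), 0.38)]
```

```bash
python3 -c "
from bench import robot
print(robot.close_job())"
```

```text
the job is handed in; nothing more can be done
None
```

I pushed the drawer home, shut the hood, and pressed and released the start key, then handed the job in at about 18 s with no verdict returned. Drawer, hood and key were each pushed until the force showed a hard stop, and I did not re-check the model or the bystanders by camera at the end.

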